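Find the hidden catch of the inlaid box

ROBOT

A 6-joint arm with a two-finger parallel gripper is mounted at the origin on the work surface. World frame = base frame: x ahead of the robot, y to its left, z up, the work surface at z = 0. Lengths are in m, angles in rad, forces in N, time in s.
With the tool pointing down it reaches from about 0.35 to 0.975 m from the base axis. Payload 4.9 kg.
Tool frame: the origin (TCP) lies at the very end of the fingers, on their centre line; the grasp point (between the pads) lies 19 mm behind it (ctrl.hold_point_z is the distance from the TCP to the grasp point, in m); z points along the fingers, y is the line along which they close (so a half turn about z gives the same grasp; the last joint's range is limited). The gripper opens to 85 mm and grips with 20 to 120 N. Pads are 22 mm wide; open, the fingers measure 114 mm over their backs; the gripper's body (76 mm by 85 mm) begins 54 mm behind the grasp point. The pads swing forward as they close: fully open they stand 13 mm farther back than shut.
Start: joints at [1.038, 0.053, 1.613, -0, 1.476, -0.119], TCP at [0.251, 0.572, 0.231] pointing down, gripper open.
Joint ranges: [-3.01, 3.01], [-1.01, 2.22], [0.06, 2.58], [-1.02, 4.17], [0.09, 2.62], [-3.14, 3.14]. Speed limits (rad/s): [2.57, 2.57, 3.14, 3.14, 3.14, 3.14].

INTERFACE

Orientations are given as [roll, pitch, yaw] about the fixed x, y, z axes, in that order (R = Rz(yaw) Ry(pitch) Rx(roll)).
In Python, from rig import state, viewer, ctrl, finder gives the robot as it stands.
- The arm moves only by the tool send_rows, never from a script. Its argument "plan" is a list of rows, each a list of 2 entries, a list of its own where there are three numbers: the shift along the tool's x, y, z in units of 50 mm (1.0 is 50 mm), then the turn about the tool's z in units of 5 degrees (1.0 is 5 degrees). In form: [[[tx, ty, tz], spin], ...]. A call has 1 to 10 rows; each row is the pose to reach, as a shift and turn from the pose commanded when the call began, along the tool's axes at that moment; what a row does not reach only later rows make up. A row lasts 1/10 s, in which the tool goes at most 50 mm and 8.59 degrees, less where a joint would pass 70% of its speed; a pose out of reach is approached as far as the arm can. A call with a gripper value outside its range is refused whole. "claw" is the finger opening in mm, from 0 to 85.4, set as the call begins (left out, the last holds). The fingers move at their own pace and stop on an object; the grip force is fixed at half the most. Time passes only in rows, so rows that repeat a pose let the fingers close. It gives the time, the measured TCP pose, the force, the opening and the grip force at its end, in the units of the state.
- state(): the state, without advancing time (a new reading comes with each control period).
- viewer.get_image(name): name is "scene" or "side" or "wrist"; returns a dict with "frame" (400x640x3 uint8, red, green, blue), "fx", "fy", "cx", "cy" (pixels), "pose" (4x4, takes a point from camera to world coordinates); the wrist camera has in their place "tool_from_camera" (4x4, takes a point from camera to tool coordinates, whose origin is the TCP and whose axes are the flange's). Camera axes: x right, y down, z forward; pixel columns grow to the right and rows downward; lengths in m; the calibration is good to about 2 mm. The wrist camera is an equidistant fisheye: a pixel r from the principal point sees the ray r / f radians off the axis. A picture is of the moment at which its call begins: read the wrist's pose just before it. There is no depth.
- ctrl.sign_off(): hands the job in; it is judged then, once.
Trained networks look in a picture, given as the dict that the camera call returned (one of the last four; its "shot" number tells which), for a name from the list of things; names that differ only in an ending like _2 or _b are one class to them, and where a whole thing is asked for, a point or a joint stands for the part that bears it (a point fixed in the world has none). Each returns a list of dicts, best first, with "score" (0 to 1); they miss things now and then, are a little off and sometimes report something else, mostly with a low value. They report only what shows in the picture. A call takes as long as a camera call.
- finder.masks_of(name, picture): "pixels" (400x640 bool, what is visible of it) and "uv" ([column, row] in pixels, amid what is visible of it).
- finder.tip_of(name, picture): "uv" ([column, row] in pixels: a listed point, or the origin of a listed thing).
The state is a dict: "time_s": time; "qpos": joint angles; "qd": joint speeds; "joint_torque": joint torques, N m; "eef_pos": TCP position; "tool_rot": TCP orientation; "contact_force": force on the tool from outside, world axes, zero at the start; "ft_torque": the same for the moment, N m; "grip_width": opening from 0.0 (shut) to 1.0 (fully open); "gripper_force": force on a finger pad.
Only numpy, scipy, OpenCV 4.12 (cv2) and the standard library are available. Lean on these libraries where they do the work, as an engineer would, in place of code of your own. Each camera call takes 0.05 s, during which the arm holds its last target. There are 200 camera calls.

TASK

One of the five flush wooden discs in the lid of the long box is a hidden release button; the other four are solid inlays that look just the same. Feel across the lid with closed fingertips for the disc that gives, press it in until the concealed drawer springs out of the box's end by itself, then let the button come back up and take the hand away. Grasp or lift nothing, do not touch the drawer, and leave the bottle, mug, offcut and screwdriver where they are.

Things in the scene. Friction and masses are not known exactly. Their poses are not given: they have to be found in the camera images.
- box: Long closed wooden box fixed to the table, 90 mm (its x) by 308 mm (its y) and 62 mm tall; origin at the centre of its underside on the table, z up. The flat lid's upper face is 62 mm above the origin. In the lid, on the box's long middle line, are five round openings 46 mm wide, each filled by a pale wooden disc 44 mm across. The concealed drawer leaves through the +y end.
- disc0 (a point): Centre of the top of the disc in opening 0, counted from the box's -y end (pitch 54 mm, at y = -93 mm in the box's frame); 1.5 mm below the lid's face. Which of the five discs is the button changes from start to start and cannot be seen.
- disc1 (a point): Centre of the top of the disc in opening 1, counted from the box's -y end (pitch 54 mm, at y = -39 mm in the box's frame); 1.5 mm below the lid's face. Which of the five discs is the button changes from start to start and cannot be seen.
- disc2 (a point): Centre of the top of the disc in opening 2, counted from the box's -y end (pitch 54 mm, at y = 15 mm in the box's frame); 1.5 mm below the lid's face. Which of the five discs is the button changes from start to start and cannot be seen.
- disc3 (a point): Centre of the top of the disc in opening 3, counted from the box's -y end (pitch 54 mm, at y = 69 mm in the box's frame); 1.5 mm below the lid's face. Which of the five discs is the button changes from start to start and cannot be seen.
- disc4 (a point): Centre of the top of the disc in opening 4, counted from the box's -y end (pitch 54 mm, at y = 123 mm in the box's frame); 1.5 mm below the lid's face. Which of the five discs is the button changes from start to start and cannot be seen.
- catch (a joint): Travel of the hidden button, m: 0 = up (flush like the others), 0.008 = fully in, downwards. The drawer is let go at about 0.004. It takes about 3 to 6 N to push in and springs back up when let go; the four solid discs do not give at all.
- drawer: Concealed drawer, 71 mm wide, 298 mm long, 40 mm tall at its front plate, which closes the box's +y end flush and has no handle. Origin 8 mm above the box's origin when shut, same axes; when let go, a spring pushes it out about 30 mm along the box's +y in about half a second, and it stays out. It must not be touched.
- glue: White glue bottle, 52 mm wide, 130 mm tall, standing beyond the box's -y end; origin at the centre of its underside. Leave alone.
- mug: Blue mug, 76 mm wide and 85 mm tall with a handle, on the far (+x) side of the box; origin at the centre of its underside. Leave alone.
- offcut: Loose wooden offcut, 60 x 130 x 28 mm, on the near side of the box; origin at the centre of its underside. Leave alone.
- screwdriver: Screwdriver with a blue handle, 170 mm long, lying on the near side of the box; origin under its middle, length along its x. Leave alone.

How it is judged:
By the outcome, as a careful person would: the job done as asked, in the order asked, and still so for the second after the job is handed in, with the robot touching nothing.
It also fails if it takes over 45 s, if anything falls off the work surface, if the arm or the gripper's body presses on something with over 40 N, if the wrist force passes 120 N, or if a joint passes its speed limit or range.

## Working session

There is one attempt and no reset: what is moved stays moved. The work goes in short steps, Python scripts to look and compute and a tool call to move; the robot and the scene stay as the last step left them, time stands still between calls to the robot, and variables do not carry over. Pictures are saved under pics/ and viewed, at most 10 in all, crops included, and the job is handed in when it is done.

Besides the shell and the picture viewer there is one more tool, called as a command line: name --argument value ..., lists and objects as JSON in quotes. send_rows: Moves the arm, as the interface text tells. Its arguments: {"type":"object","properties":{"plan":{"type":"array"},"claw":{"type":"number"}},"required":["plan"]}

```bash
mkdir -p pics; cat > h.py <<'E'
import numpy as np, cv2
from rig import state, viewer, ctrl, finder
def ray(im,uv):
    P=im["pose"]; d=np.array([(uv[0]-im["cx"])/im["fx"],(uv[1]-im["cy"])/im["fy"],1.]); return P[:3,3],P[:3,:3]@d
def onz(im,uv,z):
    o,d=ray(im,uv); return o+d*(z-o[2])/d[2]
E
python3 - <<'E'
from h import *
s=state(); print(s["time_s"],s["eef_pos"],s["tool_rot"],s["contact_force"],s["grip_width"])
for n in ["scene","side"]:
    im=viewer.get_image(n); cv2.imwrite(f"pics/{n}.png",im["frame"][:,:,::-1])
    for k in range(5):
        for r in finder.tip_of(f"disc{k}",im)[:2]: print(n,k,r["score"],r["uv"],onz(im,r["uv"],.0605).round(4))
    for k in ["glue","mug","offcut","screwdriver","box"]:
        for r in finder.tip_of(k,im)[:1]: print(n,k,r["score"],r["uv"],onz(im,r["uv"],0).round(3))
E
```

```text
0.0 [0.25096195 0.57171399 0.230098  ] [-3.13958765e+00 -2.32734102e-04  2.72784113e+00] [1.27473428 0.0084421  0.48933751] 1.001036435045617
scene 0 0.83 [313.5, 160.4] [ 0.5469 -0.0956  0.0605]
scene 0 0.81 [342.9, 240.2] [0.5982 0.0599 0.0605]
scene 1 0.83 [313.5, 160.4] [ 0.5469 -0.0956  0.0605]
scene 1 0.81 [342.9, 240.2] [0.5982 0.0599 0.0605]
scene 2 0.83 [313.5, 160.4] [ 0.5469 -0.0956  0.0605]
scene 2 0.81 [342.9, 240.2] [0.5982 0.0599 0.0605]
scene 3 0.83 [313.5, 160.4] [ 0.5469 -0.0956  0.0605]
scene 3 0.81 [342.9, 240.2] [0.5982 0.0599 0.0605]
scene 4 0.83 [313.5, 160.4] [ 0.5469 -0.0956  0.0605]
scene 4 0.81 [342.9, 240.2] [0.5982 0.0599 0.0605]
scene glue 0.7 [274.6, 112.9] [ 0.522 -0.277  0.   ]
scene mug 0.94 [235.7, 239.5] [ 0.739 -0.072  0.   ]
scene offcut 0.59 [385.3, 168.4] [ 0.419 -0.028  0.   ]
scene screwdriver 0.67 [434.4, 255.8] [0.467 0.162 0.   ]
side 0 0.91 [321.6, 214.4] [ 0.5426 -0.0975  0.0605]
side 0 0.9 [290.5, 165.9] [0.6036 0.1046 0.0605]
side 1 0.91 [321.6, 214.4] [ 0.5426 -0.0975  0.0605]
side 1 0.9 [290.5, 165.9] [0.6036 0.1046 0.0605]
side 2 0.91 [321.6, 214.4] [ 0.5426 -0.0975  0.0605]
side 2 0.9 [290.5, 165.9] [0.6036 0.1046 0.0605]
side 3 0.91 [321.6, 214.4] [ 0.5426 -0.0975  0.0605]
side 3 0.9 [290.5, 165.9] [0.6036 0.1046 0.0605]
side 4 0.91 [321.6, 214.4] [ 0.5426 -0.0975  0.0605]
side 4 0.9 [290.5, 165.9] [0.6036 0.1046 0.0605]
side glue 0.98 [369.5, 285.9] [ 0.521 -0.275  0.   ]
side mug 0.58 [372.8, 194.6] [ 0.737 -0.059  0.   ]
side offcut 0.69 [263.9, 245.1] [ 0.423 -0.041  0.   ]
side screwdriver 0.87 [237.6, 194.4] [0.474 0.162 0.   ]
side box 0.71 [306.4, 207.2] [0.577 0.007 0.   ]
```

View pics/scene.png

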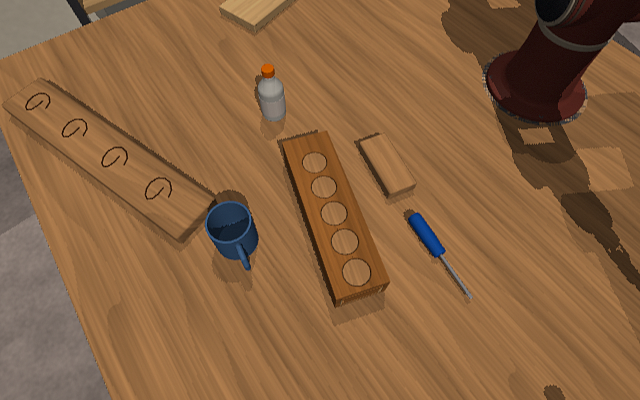

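View pics/side.png

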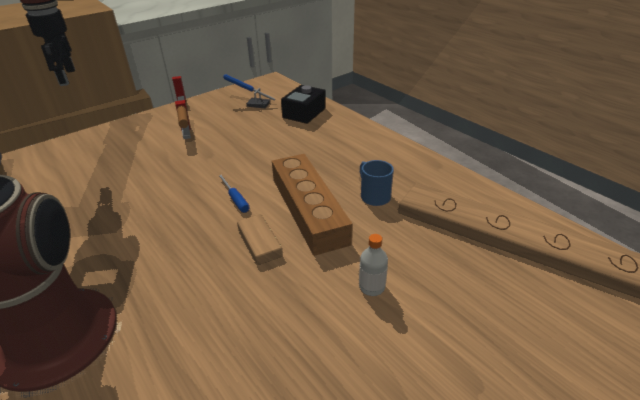

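The scene view shows the box with discs from (314,162), near the glue (disc0), to (357,272) (disc4). The side view agrees, with discs from (322,213) to (291,163).

```bash
cat >> h.py <<'E'
def rel(p):
    s=state(); from scipy.spatial.transform import Rotation as R
    return R.from_euler("xyz",s["tool_rot"]).as_matrix().T@(np.array(p)-s["eef_pos"])/.05
E
python3 - <<'E'
from h import *
Y=np.array([-93,-39,15,69,123])/1000
A=[];B=[]
for n in ["scene","side"]:
    im=viewer.get_image(n)
    P=[onz(im,r["uv"],.0605) for r in finder.tip_of("disc0",im) if r["score"]>.4]
    P=np.array(sorted(P,key=lambda p:p[1])); print(n,P.round(4).tolist())
    k=np.rint((P[:,1]+.0965)/.052).astype(int); A+=list(Y[k]);B+=list(P[:,:2])
A=np.array(A);B=np.array(B)
# rigid fit p=c+y*(−sin a,cos a)
from scipy.optimize import least_squares
f=lambda q:(np.c_[q[0]-A*np.sin(q[2]),q[1]+A*np.cos(q[2])]-B).ravel()
r=least_squares(f,[.57,0,-.3],loss="soft_l1",f_scale=.003); q=r.x
print(q,np.abs(f(q)).max(),f(q).round(4))
np.save("q.npy",q)
for y in Y:
    p=[q[0]-y*np.sin(q[2]),q[1]+y*np.cos(q[2]),.0605]; print(np.round(p,4),rel(p).round(3))
E
```

```text
scene [[0.5501, -0.0944, 0.0605], [0.5623, -0.0422, 0.0605], [0.5858, 0.0188, 0.0605], [0.5959, 0.0586, 0.0605], [0.6141, 0.1207, 0.0605]]
side [[0.544, -0.0932, 0.0605], [0.5681, -0.0291, 0.0605], [0.5758, 0.0146, 0.0605], [0.5915, 0.0657, 0.0605], [0.6026, 0.1072, 0.0605]]
[ 0.57469539 -0.00204215 -0.28190516] 0.010397817855504171 [-0.0012  0.003   0.0016  0.0027 -0.007  -0.0064 -0.002   0.0057 -0.0052
 -0.0046  0.0048  0.0019 -0.0043 -0.0104  0.003  -0.0023  0.0024 -0.0014
  0.0063  0.0089]
[ 0.5488 -0.0914  0.0605] [-10.785  -9.759   3.417]
[ 0.5638 -0.0395  0.0605] [-10.643  -8.689   3.417]
[0.5789 0.0124 0.0605] [-10.501  -7.618   3.417]
[0.5939 0.0642 0.0605] [-10.359  -6.547   3.417]
[0.6089 0.1161 0.0605] [-10.217  -5.477   3.417]
```

send_rows --plan '[[[-5.2,-3.8,0.5],-1.5],[[-5.2,-3.8,0.5],-1.5],[[-5.2,-3.8,0.5],-1.5],[[-5.2,-3.8,0.5],-1.5],[[-5.2,-3.8,0.5],-1.5],[[-5.2,-3.8,0.5],-1.5],[[-5.2,-3.8,0.5],-1.5],[[-5.2,-3.8,0.5],-1.5]]' --claw 0

```text
time_s: 2.1
eef_pos: [0.4141, 0.2914, 0.2061]
tool_rot: [-3.141, 0.0, 2.854]
contact_force: [-0.5, 0.3, 0.4]
grip_width: -0.004
gripper_force: 0.0
```

```bash
python3 - <<'E'
from h import *
q=np.load("q.npy"); s=state(); print(s["time_s"],s["eef_pos"],s["tool_rot"],s["grip_width"],s["qd"])
for y in [.015]:print(rel([q[0]-y*np.sin(q[2]),q[1]+y*np.cos(q[2]),.15]))
E
```

```text
2.1 [0.41412084 0.29135653 0.20609792] [-3.14106140e+00  2.56813191e-04  2.85411341e+00] -0.00351593265403273 [ 0.05991419  0.00672491 -0.01558679  0.03463242  0.00291931  0.03181705]
[-4.7415168 -4.4159964  1.1255222]
```

send_rows --plan '[[[-4.7,-4.4,0.5],0],[[-4.7,-4.4,0.5],0],[[-4.7,-4.4,0.5],0],[[-4.7,-4.4,0.5],0],[[-4.7,-4.4,0.5],0],[[-4.7,-4.4,0.5],0],[[-4.7,-4.4,0.5],0],[[-4.7,-4.4,0.5],0],[[-4.7,-4.4,0.5],0]]'

```text
time_s: 3.0
eef_pos: [0.5772, 0.0178, 0.1812]
tool_rot: [3.141, -0.001, 2.859]
contact_force: [0.3, 0.5, 0.3]
grip_width: -0.0
gripper_force: 0.0
```

```bash
cat >> h.py <<'E'
def wrist_onz(im,s,uv,z):
    from scipy.spatial.transform import Rotation as R
    T=np.eye(4); T[:3,:3]=R.from_euler("xyz",s["tool_rot"]).as_matrix(); T[:3,3]=s["eef_pos"]; T=T@im["tool_from_camera"]
    a=np.array([(uv[0]-im["cx"])/im["fx"],(uv[1]-im["cy"])/im["fy"]]); r=np.hypot(*a)
    d=T[:3,:3]@np.r_[a/r*np.sin(r),np.cos(r)]; return T[:3,3]+d*(z-T[2,3])/d[2]
E
python3 - <<'E'
from h import *
q=np.load("q.npy"); s=state(); print(s["time_s"],s["eef_pos"],s["tool_rot"],s["contact_force"])
im=viewer.get_image("wrist"); cv2.imwrite("pics/w.png",im["frame"][:,:,::-1])
for r in finder.tip_of("disc0",im): print(r["score"],r["uv"],wrist_onz(im,s,r["uv"],.0605).round(4))
for m in finder.masks_of("box",im)[:1]: print(m["score"],m["uv"])
E
```

```text
3.0 [0.5771681  0.0177723  0.18118757] [ 3.14093024e+00 -8.17518139e-04  2.85884916e+00] [0.25569525 0.49536702 0.32607363]
0.59 [293.7, 181.2]
```

View pics/w.png

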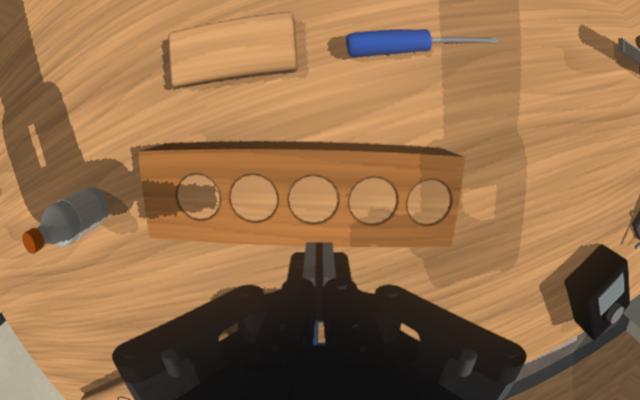

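Wrist view: the discs sit at about (198,197), (254,198), (313,199), (373,201) and (429,202), with disc0 on the glue side. The shut fingertips are at (319,243). I'll use these pixels with the fisheye model.

```bash
python3 - <<'E'
from h import *
from scipy.optimize import least_squares
s=state(); im=viewer.get_image("wrist")
Y=np.array([-93,-39,15,69,123])/1000
B=np.array([wrist_onz(im,s,uv,.0605)[:2] for uv in [(198.5,197),(254,198),(313,199),(373,200.5),(429,202)]])
f=lambda q:(np.c_[q[0]-Y*np.sin(q[2]),q[1]+Y*np.cos(q[2])]-B).ravel()
q=least_squares(f,[.57,0,-.3]).x; print(B.round(4).tolist(),q,f(q).round(4)); np.save("q2.npy",q)
for y in Y:
    p=[q[0]-y*np.sin(q[2]),q[1]+y*np.cos(q[2]),.0605]; print(np.round(p,4),rel(p).round(3))
E
```

```text
[[0.5486, -0.0907], [0.5646, -0.0392], [0.5803, 0.0117], [0.5966, 0.0631], [0.613, 0.1145]] [ 0.57609873 -0.00245092 -0.30390638] [-0.0003 -0.0004 -0.0001 -0.0005  0.0003  0.0002  0.0002  0.0003 -0.0001
  0.0004]
[ 0.5483 -0.0912  0.0605] [-0.058 -2.265  2.42 ]
[ 0.5644 -0.0397  0.0605] [-0.083 -1.185  2.42 ]
[0.5806 0.0119 0.0605] [-0.108 -0.105  2.421]
[0.5967 0.0634 0.0605] [-0.133  0.974  2.421]
[0.6129 0.1149 0.0605] [-0.158  2.054  2.421]
```

send_rows --plan '[[[-0.11,-0.1,0.8],0],[[-0.11,-0.1,1.6],0],[[-0.11,-0.1,2.2],0],[[-0.11,-0.1,2.36],0],[[-0.11,-0.1,2.38],0],[[-0.11,-0.1,2.4],0],[[-0.11,-0.1,2.4],0]]'

```text
time_s: 3.9
eef_pos: [0.5818, 0.0109, 0.0625]
tool_rot: [3.141, 0.002, 2.859]
contact_force: [1.0, 0.2, -0.4]
grip_width: 0.001
gripper_force: 0.0
```

send_rows --plan '[[[0,0,0.01],0],[[0,0,0.02],0],[[0,0,0.03],0],[[0,0,0.04],0],[[0,0,0.04],0]]'

```text
time_s: 4.4
eef_pos: [0.5814, 0.0105, 0.0605]
tool_rot: [3.141, 0.0, 2.859]
contact_force: [-2.8, -0.5, 5.9]
grip_width: -0.003
gripper_force: 3.2
```

send_rows --plan '[[[0,0,0.01],0],[[0,0,0.02],0],[[0,0,0.02],0]]'

```text
time_s: 4.7
eef_pos: [0.5815, 0.0106, 0.0605]
tool_rot: [-3.142, -0.0, 2.859]
contact_force: [-6.7, 0.8, 11.2]
grip_width: 0.001
gripper_force: 5.8
```

Disc2 is solid. Next is disc3.

send_rows --plan '[[[0,0,-0.2],0],[[-0.03,0.54,-0.2],0],[[-0.03,1.08,-0.2],0],[[-0.03,1.08,-0.1],0],[[-0.03,1.08,-0.06],0],[[-0.03,1.08,-0.04],0],[[-0.03,1.08,-0.02],0],[[-0.03,1.08,0],0],[[-0.03,1.08,0.01],0],[[-0.03,1.08,0.01],0]]'

```text
time_s: 5.7
eef_pos: [0.5974, 0.0619, 0.0605]
tool_rot: [3.141, -0.002, 2.858]
contact_force: [-7.6, 2.2, 15.2]
grip_width: -0.003
gripper_force: 7.5
```

Disc3 is solid too: z stays at 0.0605 with 15 N on it. On to disc4.

send_rows --plan '[[[0,0,-0.2],0],[[-0.03,0.54,-0.2],0],[[-0.03,1.08,-0.2],0],[[-0.03,1.08,-0.1],0],[[-0.03,1.08,-0.06],0],[[-0.03,1.08,-0.04],0],[[-0.03,1.08,-0.02],0],[[-0.03,1.08,0],0],[[-0.03,1.08,0],0]]'

```text
time_s: 6.6
eef_pos: [0.6139, 0.113, 0.0605]
tool_rot: [3.141, -0.002, 2.857]
contact_force: [-7.7, 3.3, 14.9]
grip_width: -0.003
gripper_force: 7.4
```

Disc4 is solid. Disc1 next.

send_rows --plan '[[[0,0,-0.3],0],[[0.02,-0.8,-0.4],0],[[0.05,-1.6,-0.4],0],[[0.08,-2.4,-0.4],0],[[0.08,-3.24,-0.3],0],[[0.08,-3.24,-0.16],0],[[0.08,-3.24,-0.06],0],[[0.08,-3.24,-0.03],0],[[0.08,-3.24,0],0],[[0.08,-3.24,0],0]]'

```text
time_s: 7.6
eef_pos: [0.5648, -0.0422, 0.0605]
tool_rot: [-3.137, -0.002, 2.861]
contact_force: [-10.1, -5.8, 17.4]
grip_width: 0.003
gripper_force: 8.4
```

Disc1 is solid, so it should be disc0. I'll check it the same way.

send_rows --plan '[[[0,0,-0.2],0],[[0.03,-0.54,-0.2],0],[[0.03,-1.05,-0.2],0],[[0.03,-1.05,-0.1],0],[[0.03,-1.05,-0.06],0],[[0.03,-1.05,-0.04],0],[[0.03,-1.05,-0.02],0],[[0.03,-1.05,0],0],[[0.03,-1.05,0],0]]'

```text
time_s: 8.5
eef_pos: [0.549, -0.0905, 0.0577]
tool_rot: [3.141, -0.0, 2.859]
contact_force: [-2.8, 0.1, 2.9]
grip_width: -0.001
gripper_force: 1.7
```

Disc0 gives: z is 0.0577 at 2.9 N. I'll press it on to about 6 mm travel and hold.

send_rows --plan '[[[0,0,0.02],0],[[0,0,0.04],0],[[0,0,0.06],0],[[0,0,0.08],0],[[0,0,0.08],0],[[0,0,0.08],0]]'

```text
time_s: 9.1
eef_pos: [0.5491, -0.0908, 0.0538]
tool_rot: [3.141, 0.0, 2.859]
contact_force: [-1.7, 2.6, 4.0]
grip_width: 0.002
gripper_force: 1.8
```

```bash
python3 - <<'E'
from h import *
s=state(); print(s["eef_pos"],s["contact_force"])
im=viewer.get_image("scene"); cv2.imwrite("pics/s2.png",im["frame"][:,:,::-1])
E
```

```text
[ 0.54909009 -0.0907786   0.05383038] [-1.70092961  2.55381148  4.01860127]
```

View pics/s2.png

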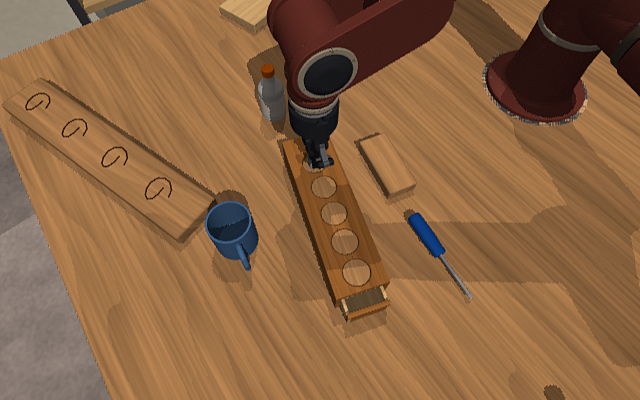

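The drawer is out, with its front plate at about (365,310). The other objects haven't moved. I'll lift straight up, gently at first.

send_rows --plan '[[[0,0,-0.08],0],[[0,0,-0.16],0],[[0,0,-0.3],0],[[0,0,-0.7],0],[[0,0,-1.3],0],[[0,0,-2],0],[[0,0,-2.6],0],[[0,0,-3],0],[[0,0,-3],0],[[0,0,-3],0]]'

```text
time_s: 10.15
eef_pos: [0.5488, -0.0913, 0.2036]
tool_rot: [-3.141, 0.0, 2.858]
contact_force: [-0.6, -0.1, -0.5]
grip_width: -0.002
gripper_force: 0.0
```

send_rows --plan '[[[0.5,0,0],0],[[1,0,0],0],[[1.5,0,0],0],[[2,0,0],0],[[2,0,0],0],[[2,0,0],0],[[2,0,0],0],[[2,0,0],0]]'

```text
time_s: 10.95
eef_pos: [0.4533, -0.0633, 0.2034]
tool_rot: [-3.142, -0.001, 2.859]
contact_force: [0.0, -0.4, 0.1]
grip_width: -0.004
gripper_force: 0.0
```

```bash
python3 - <<'E'
from h import *
s=state(); print(s["time_s"],s["eef_pos"],s["contact_force"],np.abs(s["qd"]).max())
im=viewer.get_image("side"); cv2.imwrite("pics/s3.png",im["frame"][:,:,::-1])
E
```

```text
10.95 [ 0.45331876 -0.06330697  0.20335171] [ 0.03549196 -0.44169095  0.12221235] 0.00478427834495276
```

View pics/s3.png

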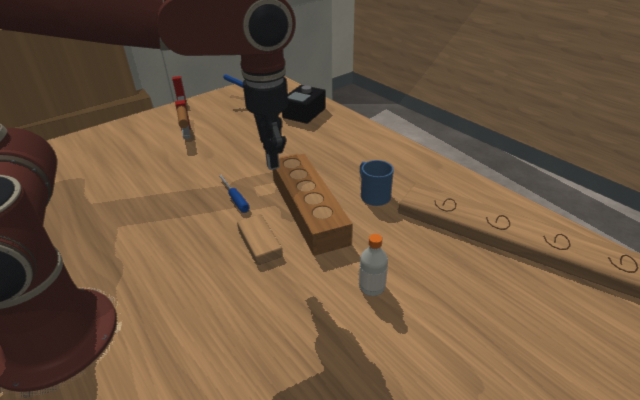

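The hand is clear, and disc0 at (322,213) looks flush again. The bottle, mug, offcut and screwdriver are where they started.

```bash
python3 -c "
from rig import ctrl; print(ctrl.sign_off())"
```

```text
the job is handed in; nothing more can be done
None
```

Disc0, at the glue-bottle end, was the button: pressing it sprang the drawer out, the button came back up, the hand is clear, the other objects are where they started, and the job is handed in at about 11 s.

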